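# Find where the plug-tray lid binds, then back it off

## Robot

A 6-joint arm with a two-finger parallel gripper is mounted at the origin on the work surface. World frame = base frame: x ahead of the robot, y to its left, z up, the work surface at z = 0. Lengths are in mm, angles in rad, forces in N, time in s.
With the tool pointing down it reaches from about 350 to 875 mm from the base axis. Payload 4.2 kg.
Tool frame: the origin (TCP) lies at the very end of the fingers, on their centre line; the grasp point (between the pads) lies 19 mm behind it; z points along the fingers, y is the line along which they close (so a half turn about z gives the same grasp; the last joint's range is limited). The gripper opens to 85 mm and grips with 20 to 120 N. Pads are 22 mm wide; open, the fingers measure 114 mm over their backs; the gripper's body (76 mm by 85 mm) begins 54 mm behind the grasp point. The pads swing forward as they close: fully open they stand 13 mm farther back than shut.
Start: joints at [0.259, 0.385, 0.008, 0, -1.194, -0.259], TCP at [624.979, 0.025, 197.712] pointing down, gripper open.
Joint ranges: [-3.14, 3.14], [-1.21, 2.06], [-1.07, 1.41], [-3.16, 2.05], [-2.99, -0.16], [-3.1, 3.1]. Speed limits (rad/s): [2.79, 2.79, 3.14, 3.14, 3.14, 3.14].

## Interface

Orientations are given as a unit quaternion [x, y, z, w].
In Python, from bench import arm gives the robot as it stands.
- The arm moves only by the tool servo_tool, never from a script. Its argument "rows" is a list that holds one entry, the list of rows, each a list of 7 numbers: the finger opening in mm, from 0 to 85.4, then the shift along the tool's x, y, z in mm, then the turn, a rotation vector about the tool's x, y, z in rad. A call has 1 to 10 rows; each row is the pose to reach, as a shift and turn from the pose commanded when the call began, along the tool's axes at that moment; what a row does not reach only later rows make up. A row lasts 1/8 s, in which the tool goes at most 62.5 mm and 10.7 degrees, less where a joint would pass 70% of its speed; a pose out of reach is approached as far as the arm can. A call with a gripper value outside its range is refused whole. The fingers move at their own pace and stop on an object; the grip force is fixed at half the most. Time passes only in rows, so rows that repeat a pose let the fingers close. It gives the time, the measured TCP pose, the force, the opening and the grip force at its end, in the units of the state.
- arm.read_state(): the state, without advancing time (a new reading comes with each control period).
- arm.get_image(name): name is "scene" or "side" or "wrist"; returns the picture (400x640x3 uint8, red, green, blue); there is no depth.
- arm.camera_params(name): a dict with "intrinsics" (3x3 intrinsics, pixels), "R" (3x3) and "t" (3): a world point X has camera coordinates R X + t. Camera axes: x right, y down, z forward; pixel columns grow to the right and rows downward; lengths in mm; the calibration is good to about 2 mm. The wrist camera is an equidistant fisheye: a pixel r from the principal point sees the ray r / f radians off the axis. A picture is of the moment at which its call begins: read the wrist's pose just before it. camera_params takes no time and is no camera call; for the wrist camera it gives the pose at the moment of the call.
- arm.job_done(): hands the job in; it is judged then, once.
The state is a dict: "clock": time; "joints": joint angles; "joint_vel": joint speeds; "joint_efforts": joint torques, N m; "position": TCP position; "ee_rot": TCP orientation; "contact_force": force on the tool from outside, world axes, zero at the start; "wrist_torque": the same for the moment, N m; "gripper_width": finger opening in mm; "grasp_force": force on a finger pad.
Only numpy, scipy, OpenCV 4.12 (cv2) and the standard library are available. Lean on these libraries where they do the work, as an engineer would, in place of code of your own. Each camera call takes 0.05 s, during which the arm holds its last target. There are 200 camera calls.

## Task

The longer of the two wooden plug trays on the radio desk has a sliding lid with an upright bar pull, and an aluminium saddle clamp nips its rails. Slide that lid along its track until it goes tight against the clamp, then back it off so that a gap of about 30 mm is left between lid and clamp, and let go. Leave the lid of the short tray where it is.

Things in the scene. Friction and masses are not known exactly. Their poses are not given: they have to be found in the camera images.
- long_pull (a point): Centre of the upright wooden bar pull on the long tray's sliding lid, 69 mm above the desk. Bar: 16 mm thick along the track (point's y), 60 mm across it (x), 44 mm tall, from the lid's top at 47 mm to 91 mm above the desk. The lid is 110 mm long, so its leading edge is 55 mm from this point in +y, towards the clamp. Tray: wood, 340 x 100 mm, aluminium rails on both long sides.
- long_tray_lid (a joint): Slide of the long tray's lid, m: 0 at the tray's -y end, growing along +y towards the clamp. About 2 N of friction both ways; it stays where it is left. It starts at 0 to 0.05, 80 mm or more short of the clamp.
- clamp_face (a point): Middle of the lid-side face of the plain aluminium saddle clamp across the long tray (124 mm across, 14 mm wide along the track, top 56 mm above the desk). It is fixed; its place along the tray varies. Its y axis runs along the track, away from the lid. The lid binds hard where its leading edge meets this face: long_pull then is 55 mm short of it along y.
- short_knob (a point): Centre of the round wooden knob (26 mm diameter, top 79 mm above the desk, this point at 69 mm) on the sliding lid of the other, shorter tray (210 x 100 mm, no clamp). To be left alone.

How it is judged (in metres and radians):
On the way:
1. the long tray's lid is slid up to the tight spot at the clamp (gap under 5 mm) (y of long_pull in the frame of clamp_face above -0.06 m), for 0.1 s.
At the end, for the whole second after the job is handed in: The long tray's lid is at rest, released, with a gap of 15 to 45 mm between its leading edge and the clamp; the short tray's lid is within 15 mm of where it began (y of long_pull in the frame of clamp_face between -0.1 and -0.07 m and velocity of joint long_tray_lid between -0.01 and 0.01 m/s and distance of short_knob from where it was at the start of the episode below 0.015 m); the robot touches nothing.
It fails at once if the short tray's lid is shifted by more than 15 mm (distance of short_knob from where it was at the start of the episode above 0.015 m).
It also fails if it takes over 35 s, if anything falls off the work surface, if the arm or the gripper's body presses on something with over 40 N, if the wrist force passes 120 N, or if a joint passes its speed limit or range.

## Working session

There is one attempt and no reset: what is moved stays moved. The work goes in short steps, Python scripts to look and compute and a tool call to move; the robot and the scene stay as the last step left them, time stands still between calls to the robot, and variables do not carry over. Pictures are saved under pics/ and viewed, at most 10 in all, crops included, and the job is handed in when it is done.

Besides the shell and the picture viewer there is one more tool, called after "Call:" as a command line: name --argument value ..., lists and objects as JSON in quotes. servo_tool: Moves the arm, as the interface text tells. Its arguments: {"type":"object","properties":{"rows":{"type":"array"}},"required":["rows"]}

```bash
mkdir -p pics
cat > h.py <<'E'
import numpy as np, cv2
from bench import arm
def grab(name,fn):
    p=arm.camera_params(name); im=arm.get_image(name)
    cv2.imwrite('pics/'+fn,cv2.cvtColor(im,cv2.COLOR_RGB2BGR)); np.savez('pics/'+fn+'.npz',K=p['intrinsics'],R=p['R'],t=p['t'])
def pt(fn,u,v,z,fish=False):
    d=np.load('pics/'+fn+'.npz');K,R,t=d['K'],d['R'],d['t']
    a=np.array([(u-K[0,2])/K[0,0],(v-K[1,2])/K[1,1]])
    if fish:
        r=np.hypot(*a); ray=np.array([*(a/r*np.sin(r)),np.cos(r)])
    else: ray=np.array([*a,1])
    c=-R.T@t; w=R.T@ray
    return c+w*(z-c[2])/w[2]
E
python3 - <<'E'
from h import *
grab('scene','s1.png');grab('wrist','w1.png')
s=arm.read_state();print(s['clock'],s['position'],s['ee_rot'])
E
```

```text
0.1 [6.24420433e+02 5.23671281e-04 1.96738085e+02] [-7.07053135e-01  7.07159750e-01  6.43066845e-04 -7.34396312e-04]
```

View pics/s1.png

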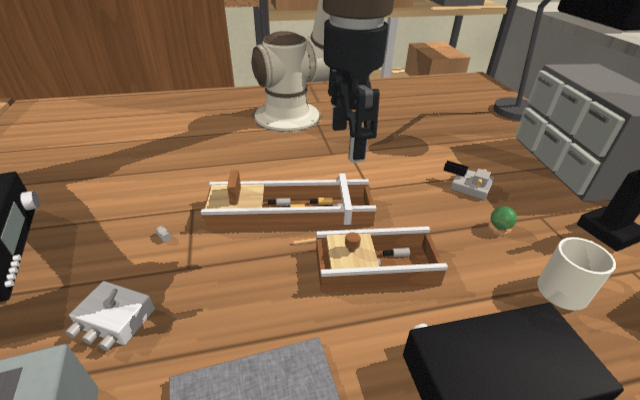

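View pics/w1.png

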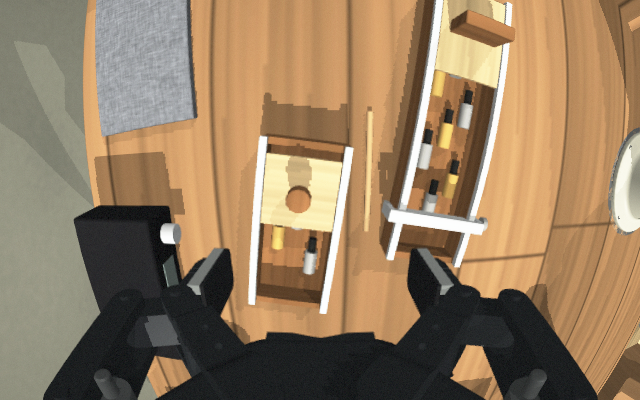

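The scene view shows the long tray (lid and bar at about (234,186), clamp at about (345,198)) and the short tray in front of it (knob at about (352,240)). In the wrist view the bar is at about (482,28) and the clamp at about (435,218).

Run:
```python
from h import *
a=cv2.imread('pics/s1.png')[160:240,190:390]; b=cv2.imread('pics/w1.png')[0:270,370:530]
cv2.imwrite('pics/c1.png',cv2.resize(a,None,fx=4,fy=4,interpolation=cv2.INTER_CUBIC))
cv2.imwrite('pics/c2.png',cv2.resize(b,(352,594),interpolation=cv2.INTER_CUBIC))
```

```text
(no output)
```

View pics/c1.png

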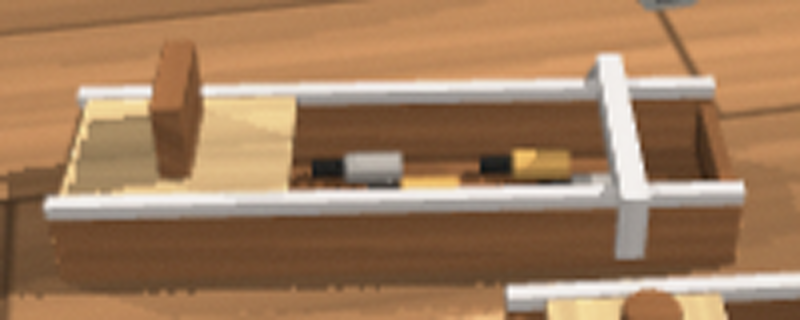

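View pics/c2.png

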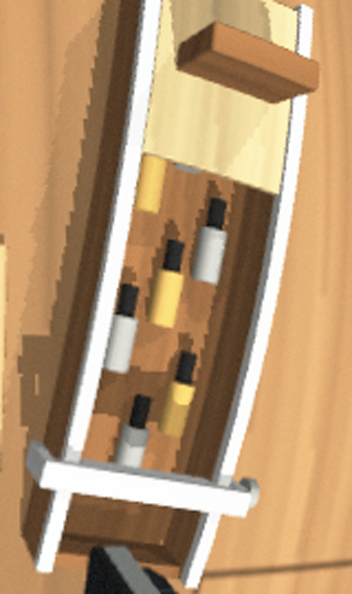

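Run:
```python
from h import *
S=lambda u,v,z: pt('s1.png',190+u/4-.375,160+v/4-.375,z).round(1)
W=lambda u,v,z: pt('w1.png',370+u/2.2-.3,v/2.2-.3,z,True).round(1)
print('bar top',[S(*p,91) for p in((162,40),(197,40),(186,112),(150,110))])
print('clamp top',[S(*p,56) for p in((598,57),(622,55),(645,198),(612,200))])
print('lid lead',[S(*p,47) for p in((296,98),(290,190))],'rail ends',[S(*p,50) for p in((80,93),(714,82),(46,205),(743,190))])
print('W clamp',[W(*p,56) for p in((45,458),(250,492))],'lid lead',[W(*p,47) for p in((145,152),(275,193))])
print('W bar top candidates',[W(*p,91) for p in((215,22),(318,68))],'bar bottom front',[W(*p,47) for p in((178,68),(275,102))])
print('knob',pt('s1.png',352,235,79))
d=np.load('pics/w1.png.npz');print(-d['R'].T@d['t'])
```

```text
bar top [array([ 422.1, -177.4,   91. ]), array([ 425.4, -160.2,   91. ]), array([ 487.1, -168.5,   91. ]), array([ 482.2, -185.1,   91. ])]
clamp top [array([428.3,  50.8,  56. ]), array([428.8,  64.2,  56. ]), array([550.5,  41.6,  56. ]), array([548.9,  25.6,  56. ])]
lid lead [array([ 422.8, -113.2,   47. ]), array([ 500.1, -124.1,   47. ])] rail ends [array([ 400.9, -224.2,   50. ]), array([455. , 108.9,  50. ]), array([ 492.8, -239.5,   50. ]), array([546.8,  93.3,  50. ])]
W clamp [array([546.6,  30.1,  56. ]), array([425.6,  50.6,  56. ])] lid lead [array([ 497.8, -124.3,   47. ]), array([ 420.8, -111.8,   47. ])]
W bar top candidates [array([ 478. , -183.7,   91. ]), array([ 420.9, -172.1,   91. ])] bar bottom front [array([ 478.4, -171.4,   47. ]), array([ 420. , -162.3,   47. ])]
knob [644.2053058   14.34327401  79.        ]
[624.51063033 -68.25500904 373.73229633]
```

The two views agree to about 2 mm, and the lid edge lies 55 mm from the bar as given. The bar centre is at about (454,-173) and the clamp face at about (487,39). The track direction is (0.160,0.987), so the lid has about 160 mm to travel to the clamp. I'm going above the bar, turned so the fingers close along the track.

Call:
servo_tool --rows '[[[60,173,171,65,0,0,-1.41],[60,173,171,65,0,0,-1.41],[60,173,171,65,0,0,-1.41],[60,173,171,65,0,0,-1.41],[60,173,171,65,0,0,-1.41],[60,173,171,65,0,0,-1.41],[60,173,171,65,0,0,-1.41],[60,173,171,65,0,0,-1.41],[60,173,171,65,0,0,-1.41],[60,173,171,65,0,0,-1.41]]]'

```text
clock: 1.35
position: [453.8, -172.9, 132.5]
ee_rot: [0.997, -0.081, -0.0, -0.0]
contact_force: [0.2, -0.4, 0.2]
gripper_width: 59.7
grasp_force: 0.0
```

Run:
```python
from h import *
from scipy.spatial.transform import Rotation as R
grab('wrist','w2.png')
s=arm.read_state();print(s['clock'],s['position'],s['joints'].__str__(),s['gripper_width'],s['contact_force']);print(R.from_quat(s['ee_rot']).as_matrix().round(3))
```

```text
1.4 [ 453.86766421 -172.93215129  132.59246774] [-2.88391484e-02  2.11072242e-01 -4.20560942e-01 -1.01328761e-04
 -9.39452942e-01  1.43769981e+00] 60.19932191627943 [-0.37455419 -0.44021817 -0.1213777 ]
[[ 0.987 -0.161 -0.   ]
 [-0.161 -0.987  0.   ]
 [-0.    -0.    -1.   ]]
```

View pics/w2.png

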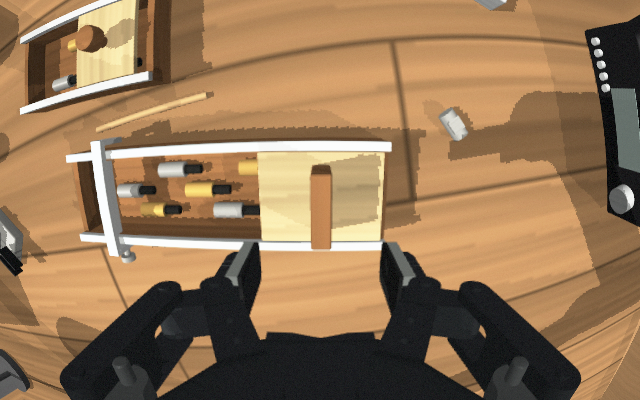

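The bar (columns 311–331) is centred between the fingers, which sit at about columns 255 and 390. I'm descending to TCP z = 60 and closing.

Call:
servo_tool --rows '[[[60,0,0,40,0,0,0],[60,0,0,65,0,0,0],[60,0,0,72,0,0,0],[60,0,0,72,0,0,0],[12,0,0,72,0,0,0],[12,0,0,72,0,0,0],[12,0,0,72,0,0,0],[12,0,0,72,0,0,0],[12,0,0,72,0,0,0],[12,0,0,72,0,0,0]]]'

```text
clock: 2.65
position: [454.0, -173.0, 60.7]
ee_rot: [0.997, -0.08, -0.0, 0.0]
contact_force: [-0.2, -0.2, -0.1]
gripper_width: 12.3
grasp_force: 0.0
```

The opening of 12.3 mm with no grip force doesn't fit a 16 mm bar being held, so I'm looking again.

Run:
```python
from h import *
grab('wrist','w3.png');grab('side','d3.png')
s=arm.read_state();print(s['gripper_width'],s['grasp_force'],s['contact_force'])
a=cv2.imread('pics/w3.png');b=cv2.imread('pics/d3.png')
cv2.imwrite('pics/c3.png',np.vstack([cv2.resize(a,(480,300)),cv2.resize(b,(480,300))]))
```

```text
11.571574696997859 0.0 [ 0.01529648 -1.55943193  0.769736  ]
```

View pics/c3.png

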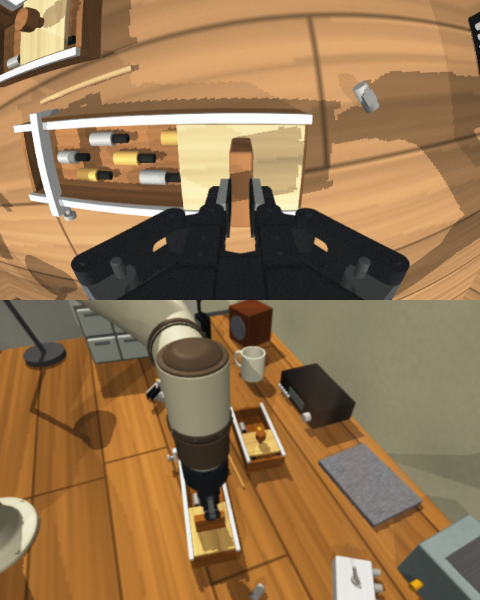

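The bar does stand between the pads (wrist view, about (240,190)), but it is not clamped and the width reading seems to run low. I'm commanding the fingers fully shut.

Call:
servo_tool --rows '[[[0,0,0,0,0,0,0],[0,0,0,0,0,0,0],[0,0,0,0,0,0,0],[0,0,0,0,0,0,0]]]'

```text
clock: 3.25
position: [454.0, -173.0, 60.7]
ee_rot: [0.997, -0.08, 0.0, -0.0]
contact_force: [-0.0, 0.4, -0.5]
gripper_width: 0.2
grasp_force: 0.0
```

Run:
```python
from h import *
grab('wrist','w4.png');grab('scene','s4.png')
s=arm.read_state();print(s['gripper_width'],s['grasp_force'],s['contact_force'],s['position'])
a=cv2.imread('pics/w4.png')[120:400,160:480];b=cv2.imread('pics/s4.png')[100:240,180:400]
cv2.imwrite('pics/c4.png',np.vstack([cv2.resize(a,(400,280)),cv2.resize(b,(400,255),interpolation=cv2.INTER_CUBIC)]))
```

```text
0.03352424517575232 0.0 [-0.62617144 -0.48569005 -1.04222919] [ 453.96724945 -172.98036644   60.69756988]
```

View pics/c4.png

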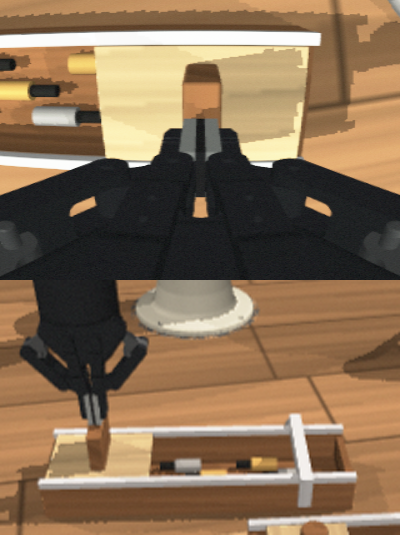

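Run:
```python
from h import *
d=np.load('pics/s4.png.npz');K,R,t=d['K'],d['R'],d['t']
for z in(60.7,75,91,100):
    p=K@(R@np.array([454,-173,z])+t);p=p/p[2];print('scene TCP',z,p[:2].round(1),'c4',((p[0]-180)/.55).round(),(280+(p[1]-100)/.549).round())
d=np.load('pics/w4.png.npz');K,R,t=d['K'],d['R'],d['t'];print('cam',-R.T@t)
for z in(60.7,75,91,100):
    p=R@np.array([454,-173,z])+t;th=np.arctan2(np.hypot(p[0],p[1]),p[2]);q=p[:2]/np.hypot(p[0],p[1])*th*K[0,0]+K[:2,2];print('wrist',z,q.round(1))
print([pt('w4.png',*p,91,True).round(1) for p in((306,202),(338,202))])
print([pt('w2.png',*p,91,True).round(1) for p in((311,174),(331,174),(311,248),(331,248))])
```

```text
scene TCP 60.7 [234.9 190.7] c4 100.0 445.0
scene TCP 75 [234.  184.8] c4 98.0 435.0
scene TCP 91 [233.  178.2] c4 96.0 422.0
scene TCP 100 [232.4 174.3] c4 95.0 415.0
cam [ 522.23635608 -183.00830858  237.79721109]
wrist 60.7 [321.3 229.4]
wrist 75 [321.4 238.5]
wrist 91 [321.6 250.4]
wrist 100 [321.7 258.1]
[array([ 481.2, -169.6,   91. ]), array([ 478.7, -185.2,   91. ])]
[array([ 481. , -170.1,   91. ]), array([ 478.7, -184.3,   91. ]), array([ 423.8, -160.3,   91. ]), array([ 421.3, -175.5,   91. ])]
```

```bash
python3 - <<'E'
from h import *
def proj(fn,X):
    d=np.load('pics/'+fn+'.npz');K,R,t=d['K'],d['R'],d['t'];p=R@X+t;th=np.arctan2(np.hypot(p[0],p[1]),p[2]);return (p[:2]/np.hypot(p[0],p[1])*th*K[0,0]+K[:2,2]).round(0)
tx=np.array([.987,-.161,0]);ty=np.array([-.161,-.987,0])
for nm,P,w,m in(('w2.png',[453.9,-172.9,132.6],30,(0,9,20,30,40)),('w3.png',[454,-173,60.7],6,(0,10,20,30,40)),('w4.png',[454,-173,60.7],0,(0,10,20,30,40))):
    for b in m: print(nm,b,[proj(nm,np.array(P)+tx*a+ty*w+[0,0,b]) for a in(11,-11)])
E
python3 - <<'E'
import sys;sys.path.insert(0,'.')
import os;os.chdir('.')
from h import *
a=cv2.imread('pics/w2.png')[160:340,220:430];b=cv2.imread('pics/w3.png')[160:340,220:430]
cv2.imwrite('pics/c5.png',cv2.resize(np.hstack([a,b]),(798,342),interpolation=cv2.INTER_CUBIC))
E
```

```text
w2.png 0 [array([371., 212.]), array([369., 245.])]
w2.png 9 [array([373., 217.]), array([371., 251.])]
w2.png 20 [array([376., 224.]), array([374., 260.])]
w2.png 30 [array([380., 230.]), array([377., 268.])]
w2.png 40 [array([383., 238.]), array([380., 277.])]
w3.png 0 [array([331., 212.]), array([331., 246.])]
w3.png 10 [array([332., 218.]), array([331., 253.])]
w3.png 20 [array([333., 224.]), array([332., 260.])]
w3.png 30 [array([333., 231.]), array([333., 269.])]
w3.png 40 [array([334., 238.]), array([333., 278.])]
w4.png 0 [array([321., 212.]), array([321., 246.])]
w4.png 10 [array([321., 218.]), array([321., 253.])]
w4.png 20 [array([322., 224.]), array([321., 260.])]
w4.png 30 [array([322., 231.]), array([322., 269.])]
w4.png 40 [array([322., 238.]), array([322., 278.])]
```

View pics/c5.png

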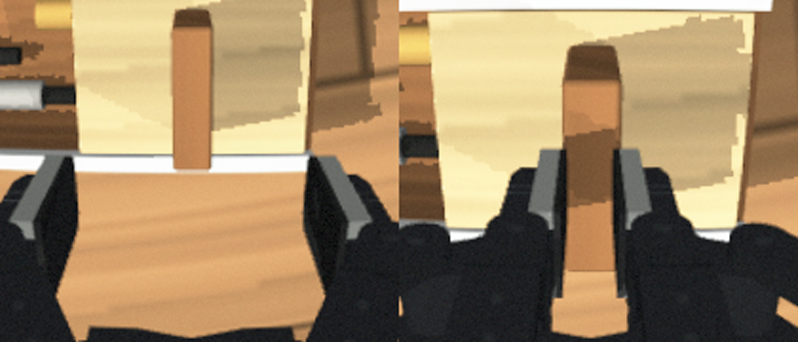

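The crop shows both pads ending at row 239, while a tip at the reported TCP would be at row 212. So the real fingertips sit about 38 mm higher than reported (z about 99), and the fingers closed above the 91 mm bar top without touching it. The scene view gives the same height. I'm reopening, lowering 28 mm so the tips reach about 71 mm, and closing again.

Call:
servo_tool --rows '[[[60,0,0,0,0,0,0],[60,0,0,0,0,0,0],[60,0,0,0,0,0,0],[60,0,0,0,0,0,0],[60,0,0,0,0,0,0],[60,0,0,7,0,0,0],[60,0,0,14,0,0,0],[60,0,0,14,0,0,0]]]'

```text
clock: 4.35
position: [453.3, -172.9, 45.8]
ee_rot: [0.997, -0.08, -0.001, 0.0]
contact_force: [-0.4, -0.0, 0.8]
gripper_width: 60.1
grasp_force: 0.0
```

Call:
servo_tool --rows '[[[60,0,0,7,0,0,0],[60,0,0,14,0,0,0],[60,0,0,14,0,0,0],[0,0,0,14,0,0,0],[0,0,0,14,0,0,0],[0,0,0,14,0,0,0],[0,0,0,14,0,0,0],[0,0,0,14,0,0,0],[0,0,0,14,0,0,0],[0,0,0,14,0,0,0]]]'

```text
clock: 5.6
position: [454.2, -173.0, 33.1]
ee_rot: [0.997, -0.08, 0.0, 0.0]
contact_force: [-1.1, -0.7, 5.6]
gripper_width: 15.0
grasp_force: 59.3
```

The bar is gripped: 15 mm opening and 59 N. I'm sliding along the track, which is tool −y.

Call:
servo_tool --rows '[[[0,0,-10,0,0,0,0],[0,0,-28,0,0,0,0],[0,0,-48,0,0,0,0],[0,0,-68,0,0,0,0],[0,0,-88,0,0,0,0],[0,0,-108,0,0,0,0],[0,0,-125,0,0,0,0],[0,0,-138,0,0,0,0],[0,0,-145,0,0,0,0],[0,0,-145,0,0,0,0]]]'

```text
clock: 6.85
position: [477.7, -29.0, 33.1]
ee_rot: [0.997, -0.08, 0.0, -0.0]
contact_force: [-1.8, 3.3, 5.9]
gripper_width: 14.9
grasp_force: 59.6
```

Call:
servo_tool --rows '[[[0,0,-3,0,0,0,0],[0,0,-6,0,0,0,0],[0,0,-9,0,0,0,0],[0,0,-11,0,0,0,0],[0,0,-11,0,0,0,0]]]'

```text
clock: 7.48
position: [479.3, -18.9, 33.1]
ee_rot: [0.997, -0.08, 0.0, 0.0]
contact_force: [-0.2, 0.3, 4.7]
gripper_width: 14.7
grasp_force: 59.6
```

Call:
servo_tool --rows '[[[0,0,-2,0,0,0,0],[0,0,-4,0,0,0,0],[0,0,-4,0,0,0,0]]]'

```text
clock: 7.85
position: [479.9, -15.0, 33.1]
ee_rot: [0.997, -0.08, 0.0, 0.0]
contact_force: [-0.8, -0.6, 5.7]
gripper_width: 14.9
grasp_force: 59.6
```

Call:
servo_tool --rows '[[[0,0,-2,0,0,0,0],[0,0,-2,0,0,0,0]]]'

```text
clock: 8.1
position: [480.0, -14.2, 33.1]
ee_rot: [0.997, -0.08, -0.0, 0.001]
contact_force: [0.4, -7.1, 5.9]
gripper_width: 14.9
grasp_force: 59.6
```

The force is rising at 161 mm of travel, as predicted. I'm pressing a bit more to confirm it is tight.

Call:
servo_tool --rows '[[[0,0,-2,0,0,0,0],[0,0,-2,0,0,0,0],[0,0,-2,0,0,0,0]]]'

```text
clock: 8.48
position: [480.0, -14.1, 33.1]
ee_rot: [0.997, -0.08, -0.001, 0.002]
contact_force: [2.3, -16.2, 5.1]
gripper_width: 14.9
grasp_force: 59.8
```

It is tight: no movement with 16 N of force. I'm backing off 33 mm from the command, which runs about 3 mm ahead of the arm.

Call:
servo_tool --rows '[[[0,0,5,0,0,0,0],[0,0,15,0,0,0,0],[0,0,25,0,0,0,0],[0,0,31,0,0,0,0],[0,0,33,0,0,0,0],[0,0,33,0,0,0,0],[0,0,33,0,0,0,0]]]'

```text
clock: 9.35
position: [475.3, -43.5, 33.1]
ee_rot: [0.997, -0.08, 0.0, -0.0]
contact_force: [-1.6, -0.7, 6.0]
gripper_width: 14.8
grasp_force: 60.0
```

Call:
servo_tool --rows '[[[45,0,0,0,0,0,0],[45,0,0,0,0,0,0],[45,0,0,0,0,0,0],[45,0,0,0,0,0,0],[45,0,0,-15,0,0,0],[45,0,0,-40,0,0,0],[45,0,0,-80,0,0,0],[45,0,0,-120,0,0,0],[45,0,0,-120,0,0,0],[45,0,0,-120,0,0,0]]]'

```text
clock: 10.6
position: [474.3, -43.6, 152.1]
ee_rot: [0.997, -0.08, -0.001, -0.0]
contact_force: [-0.3, 0.0, 0.4]
gripper_width: 45.0
grasp_force: 0.0
```

Run:
```python
from h import *
grab('scene','s6.png');grab('wrist','w6.png')
s=arm.read_state();print(s['clock'],s['position'],s['gripper_width'],s['contact_force'])
a=cv2.imread('pics/s6.png')[150:250,190:390];b=cv2.imread('pics/w6.png')
cv2.imwrite('pics/c6.png',np.vstack([cv2.resize(a,(480,240),interpolation=cv2.INTER_CUBIC),cv2.resize(b,(480,300))]))
```

```text
10.7 [473.95218911 -43.83330752 151.43544287] 44.72370713285633 [-0.20989924  0.69100914 -0.42858294]
```

View pics/c6.png

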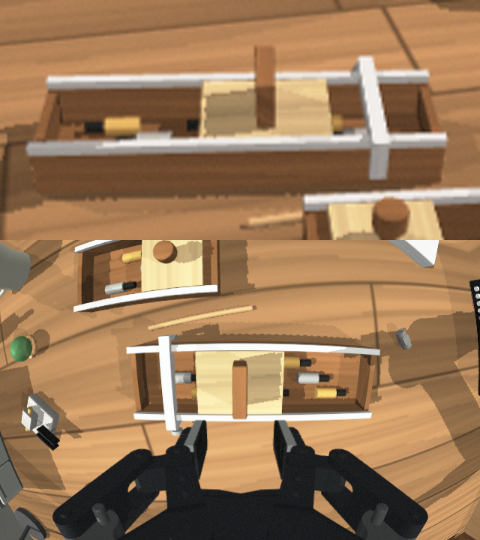

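The lid is released with a gap of about 30 mm: 20–22 px in the wrist view, where the 110 mm lid spans 88 px. The short tray looks untouched and the gripper is clear.

```bash
python3 -c "
from h import *
print(arm.job_done())"
```

```text
the job is handed in; nothing more can be done
None
```

The job is handed in (no verdict came back): the long lid was slid tight against the clamp, backed off about 30 mm and released, and the short tray was not touched.

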